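# Find the binding label lane with a feeler blade and shut it off

## Robot

A 7-joint arm with a two-finger parallel gripper is mounted at the origin on the work surface. World frame = base frame: x ahead of the robot, y to its left, z up, the work surface at z = 0. Lengths are in m, angles in rad, forces in N, time in s.
With the tool pointing down it reaches from about 0.425 to 0.8 m from the base axis. Payload 8.3 kg.
Tool frame: the origin (TCP) lies midway between the tips of the shut fingers; the grasp point (between the pads) lies 19 mm behind it (manip.tcp_to_grasp is the distance from the TCP to the grasp point, in m); z points along the fingers, y is the line along which they close (so a half turn about z gives the same grasp; the last joint's range is limited). The gripper opens to 85 mm and grips with 20 to 120 N. Pads are 22 mm wide; open, the fingers measure 114 mm over their backs; the gripper's body (76 mm by 85 mm) begins 54 mm behind the grasp point. The pads swing forward as they close: fully open they stand 13 mm farther back than shut.
Start: joints at [-1.221, 0.383, 0.016, 1.37, -0.006, 1.388, -0.046], TCP at [0.251, 0.573, 0.231] pointing down, gripper open.
Joint ranges: [-2.95, 2.95], [-0.25, 2.06], [-1.52, 1.56], [0.18, 2.33], [-1.44, 4.58], [0.02, 2.06], [-3.01, 3.01]. Speed limits (rad/s): [2.39, 2.39, 3.01, 3.01, 3.14, 3.14, 3.14].

## Interface

Orientations are given as a rotation vector (axis times angle).
In Python, from rig import manip gives the robot as it stands.
- The arm moves only by the tool send_rows, never from a script. Its argument "commands" is a list of rows, each a list of 2 entries, a list of its own where there are three numbers: the shift along the tool's x, y, z in units of 100 mm (1.0 is 100 mm), then the turn, a rotation vector about the tool's x, y, z in units of 90 degrees (1.0 is 90 degrees). A call has 1 to 10 rows; each row is the pose to reach, as a shift and turn from the pose commanded when the call began, along the tool's axes at that moment; what a row does not reach only later rows make up. A row lasts 1/10 s, in which the tool goes at most 50 mm and 8.59 degrees, less where a joint would pass 70% of its speed; a pose out of reach is approached as far as the arm can. A call with a number of a shift or a turn outside -1 to 1 is refused whole. A call with a gripper value outside its range is refused whole. "grip" is the opening, from 0 (shut) to 1 (fully open), set as the call begins (left out, the last holds). The fingers move at their own pace and stop on an object; "squeeze" is the grip in N (left out, the last holds). Time passes only in rows, so rows that repeat a pose let the fingers close. It gives the time, the measured TCP pose, the force, the opening and the grip force at its end, in the units of the state.
- manip.get_obs(): the state, without advancing time (a new reading comes with each control period).
- manip.read_camera(name): name is "scene" or "top"; returns a dict with "frame" (420x560x3 uint8, blue, green, red), "camera_matrix" (3x3 intrinsics, pixels), "eye" and "rotation" of the camera in the world. Camera axes: x right, y down, z forward; pixel columns grow to the right and rows downward; lengths in m; the calibration is good to about 2 mm. A picture is of the moment at which its call begins. There is no depth.
- manip.job_done(): hands the job in; it is judged then, once.
The state is a dict: "t": time; "joint_positions": joint angles; "joint_vel": joint speeds; "effort": joint torques, N m; "position": TCP position; "orientation": TCP orientation; "contact_force": force on the tool from outside, world axes, zero at the start; "torque": the same for the moment, N m; "opening": finger opening in m; "grasp_force": force on a finger pad.
Only numpy, scipy, OpenCV 4.12 (cv2) and the standard library are available. Lean on these libraries where they do the work, as an engineer would, in place of code of your own. Each camera call takes 0.05 s, during which the arm holds its last target. There are 200 camera calls.

## Task

One of the three lanes of the label feeder binds; the other two run free, and they look alike. Slide the feeler blade into the lanes, well in between the blue spring posts, until you feel which lane drags hard on it; lay the blade back flat on its cork mat, and throw the red lever of the dragging lane fully over, away from the lane mouth. Do not throw the other two levers, and leave the bottle and glasses where they are.

Things in the scene. Friction and masses are not known exactly. Their poses are not given: they have to be found in the camera images.
- feeder: White three-lane label feeder fixed to the counter, base plate 300 x 300 x 12 mm. Origin on the counter, under the middle of the line of lane mouths; +x runs into the lanes, away from the robot (yaw within 0.2 rad), y left, z up. From x = 200 mm a housing 67 mm high carries paper rolls up to 142 mm high.
- lane_1 (a point): Mouth centre of the left lane (feeder y = +95 mm), 45 mm above the counter. The lanes look alike: open-topped channels along feeder x, aluminium walls 12 to 60 mm above the counter; a funnel 40 mm wide at the mouth narrows to a channel 16 mm wide, 25 to 75 mm inside the mouth.
- lane_2 (a point): Mouth centre of the middle lane (feeder y = 0), 45 mm up. In every lane, 42 mm inside the mouth, two upright blue posts (20 mm diameter, 17 to 63 mm above the counter) are sprung together from both sides, leaving a 4 mm gap that the blade pushes open; a mm or two off centre is harmless. Free lanes drag under 2 N, the binding one about 6 to 17 N along the lane.
- lane_3 (a point): Mouth centre of the right lane (feeder y = -95 mm), 45 mm up. Every lane has its red lever on its centre line behind the channel: pivot 115 mm inside the mouth, 34 mm above the counter; 60 mm rod, 26 mm ball. As found it leans towards the mouth, ball centre 86 mm inside and 87 mm up; thrown, ball centre 144 mm inside. It takes 1 to 2 N and stays where left.
- feeler: Feeler, 0.2 kg: green handle 90 long x 30 wide x 36 mm high; steel blade on edge, 8 mm thick, running 110 mm forward (+x) from the handle's front, 4 to 36 mm above the handle's underside, its last 22 mm tapering to 2 mm. Origin: centre of the handle's underside; x along the blade, z up. Handle flat on the mat, blade roughly away from the robot.
- feeler_mid (a point): Point on the feeler's underside plane halfway along its whole length (55 mm ahead of its origin).
- feeler_tip (a point): Middle of the feeler's tip edge, 155 mm ahead of its origin, 20 mm above its underside.
- mat: Cork mat fixed to the counter, 240 x 110 x 4 mm, on which the feeler lies; to the left or the right of the feeder. Origin: centre of its underside; its x is the long way.
- bottle: Amber bottle with cork, 68 mm diameter, 200 mm high, in the wooden tray (260 x 170 x 35 mm) on the other side of the feeder. Origin: centre of its underside.
- glass_1: Tasting glass in the tray, 66 mm diameter, 80 mm high. Origin: centre of its underside.
- glass_2: Tasting glass in the tray, as glass_1.
Not all that is in view belongs to the job. There is more than one size of the feeler; the one meant has the size given above.

How it is judged:
By the outcome, as a careful person would: the job done as asked, in the order asked, and still so for the second after the job is handed in, with the robot touching nothing.
It also fails if it takes over 72 s, if anything falls off the work surface, if the arm or the gripper's body presses on something with over 40 N, if the wrist force passes 120 N, or if a joint passes its speed limit or range.

## Working session

There is one attempt and no reset: what is moved stays moved. The work goes in short steps, Python scripts to look and compute and a tool call to move; the robot and the scene stay as the last step left them, time stands still between calls to the robot, and variables do not carry over. Pictures are saved under pics/ and viewed, at most 10 in all, crops included, and the job is handed in when it is done.

Besides the shell and the picture viewer there is one more tool, called after "Request:" by a JSON object that holds its "name" and its "arguments". send_rows: Moves the arm, as the interface text tells. Its arguments: {"type":"object","properties":{"commands":{"type":"array","items":{"type":"array"}},"grip":{"type":"number"},"squeeze":{"type":"number"}},"required":["commands"]}

```bash
mkdir -p pics; ls; cat > h.py <<'E'
import numpy as np, cv2
from scipy.spatial.transform import Rotation as R
from rig import manip
def cam(n):
    return manip.read_camera(n)
def ray(c,px,z):
    d=np.asarray(c["rotation"])@np.linalg.inv(c["camera_matrix"])@np.array([px[0],px[1],1.0])
    e=np.asarray(c["eye"]); return e+d*(z-e[2])/d[2]
def proj(c,p):
    q=np.asarray(c["camera_matrix"])@(np.asarray(c["rotation"]).T@(np.asarray(p)-np.asarray(c["eye"])))
    return q[:2]/q[2]
E
python3 - <<'E'
from h import *
for n in("top","scene"):
    c=cam(n); cv2.imwrite(f"pics/{n}0.png",c["frame"]); print(n,c["camera_matrix"],c["eye"],c["rotation"])
    np.save(n+"0.npy",c,allow_pickle=True)
o=manip.get_obs();print(o)
print(manip.tcp_to_grasp)
E
```

```text
pics
top [[406.44034509   0.         280.73293362]
 [  0.         406.44034509 207.44455565]
 [  0.           0.           1.        ]] [ 0.31346296 -0.0774761   1.29420668] [-2.12577691  2.17260646 -0.12071402]
scene [[543.93853918   0.         284.35548759]
 [  0.         543.93853918 206.82785741]
 [  0.           0.           1.        ]] [ 1.21289375 -0.37091353  1.12110116] [-2.11040149 -1.43303956  0.48319863]
{'t': 0.1, 'joint_positions': array([-1.22092344,  0.38418787,  0.0163796 ,  1.37103978, -0.00633029,
        1.38819855, -0.04648086]), 'joint_vel': array([ 6.11004979e-04, -1.90103327e-03, -4.56898530e-04, -1.32961090e-03,
        1.40607237e-03,  5.73602604e-05, -9.05687483e-04]), 'effort': array([ 3.52434581e-03, -6.29128218e+01,  8.47683102e-01, -3.72754526e+01,
        1.67962268e-02,  1.05605606e-02, -1.65662886e-06]), 'position': array([0.25049635, 0.5721131 , 0.23036203]), 'orientation': array([-6.43601493e-01, -3.07458436e+00,  2.74432410e-03]), 'contact_force': array([-0.14798726,  0.43794508, -0.36238407]), 'torque': array([-0.01592456,  0.01679756, -0.01148641]), 'grasp_force': 0.0, 'opening': 0.085530775471064}
0.0187
```

View pics/top0.png

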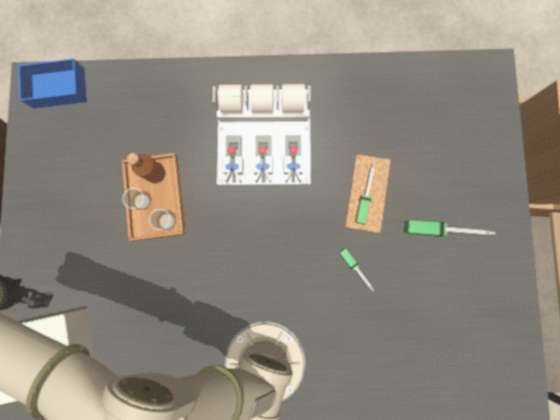

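View pics/scene0.png

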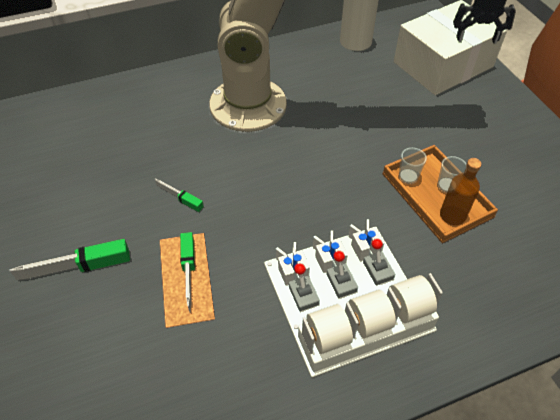

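```bash
sed -i 's/    return manip.read_camera(n)/    c=dict(manip.read_camera(n)); c["rotation"]=R.from_rotvec(c["rotation"]).as_matrix(); return c/' h.py
cat >> h.py <<'E'
def mask(c,lo,hi):
    return cv2.inRange(cv2.cvtColor(c["frame"],cv2.COLOR_BGR2HSV),np.array(lo),np.array(hi))
def blobs(m,amin):
    n,l,s,ce=cv2.connectedComponentsWithStats(m)
    return [(ce[i],s[i,4],np.argwhere(l==i)[:,::-1]) for i in range(1,n) if s[i,4]>=amin]
def tri(a,pa,b,pb):
    A=[];B=[]
    for c,p in((a,pa),(b,pb)):
        d=c["rotation"]@np.linalg.inv(c["camera_matrix"])@np.array([p[0],p[1],1.0]);d/=np.linalg.norm(d)
        P=np.eye(3)-np.outer(d,d);A.append(P);B.append(P@c["eye"])
    return np.linalg.lstsq(np.vstack(A),np.hstack(B),rcond=None)[0]
E
python3 - <<'E'
from h import *
cs={n:cam(n) for n in("top","scene")}
for n,c in cs.items():
    print(n)
    for nm,lo,hi,a,z in(("green",(50,120,60),(75,255,255),30,.04),("red",(0,180,120),(4,255,255),10,.087),("red2",(175,180,120),(180,255,255),10,.087),("blue",(105,150,80),(125,255,255),8,.063),("cork",(8,90,90),(22,255,255),400,.004)):
        for ce,ar,pts in blobs(mask(c,lo,hi),a):
            r=cv2.minAreaRect(pts.astype(np.float32))
            bp=cv2.boxPoints(r); w=np.array([ray(c,p,z)[:2] for p in bp])
            print(nm,ce.round(1),ar,ray(c,ce,z).round(4), w.round(3).tolist())
c=cs["top"];s=cs["scene"]
cv2.imwrite("pics/crop1.png",np.hstack([cv2.resize(c["frame"][140:300,325:505],None,fx=2.2,fy=2.2,interpolation=2),cv2.resize(c["frame"][75:195,205:320],(337,352),interpolation=2)]))
E
```

```text
top
cork [543.2 153.4] 4415 [ 0.6339 -0.9098  0.004 ] [[0.88, -0.856], [0.877, -0.986], [0.177, -0.912], [0.18, -0.79]]
cork [153.3 193.1] 3727 [0.5339 0.3501 0.004 ] [[0.665, 0.464], [0.68, 0.279], [0.397, 0.246], [0.381, 0.426]]
cork [368.2 192.3] 1989 [ 0.5204 -0.3419  0.004 ] [[0.411, -0.264], [0.647, -0.31], [0.626, -0.419], [0.392, -0.371]]
scene
green [191.8 201.3] 258 [ 0.3355 -0.2665  0.04  ] [[0.32, -0.297], [0.294, -0.275], [0.35, -0.236], [0.376, -0.259]]
green [186.7 244.9] 318 [ 0.4591 -0.314   0.04  ] [[0.418, -0.32], [0.427, -0.291], [0.498, -0.308], [0.488, -0.336]]
green [106.4 253.9] 1010 [ 0.4144 -0.496   0.04  ] [[0.375, -0.546], [0.385, -0.445], [0.454, -0.448], [0.443, -0.545]]
green [ 78.1 260.4] 84 [ 0.4082 -0.5606  0.04  ] [[0.374, -0.569], [0.375, -0.556], [0.441, -0.554], [0.44, -0.567]]
green [188.1 264.1] 80 [ 0.5121 -0.3253  0.04  ] [[0.496, -0.339], [0.504, -0.311], [0.53, -0.316], [0.523, -0.344]]
red [376.7 243.5] 79 [0.6475 0.0884 0.087 ] [[0.638, 0.077], [0.635, 0.101], [0.658, 0.099], [0.661, 0.076]]
red [338.7 255.8] 80 [ 0.6457 -0.0066  0.087 ] 
[... 279 characters left out ...]
, 0.082]]
blue [330.4 247.8] 97 [ 0.6056 -0.0067  0.063 ] [[0.599, -0.028], [0.577, 0.001], [0.605, 0.017], [0.627, -0.013]]
blue [296.1 258.6] 50 [ 0.6035 -0.0924  0.063 ] [[0.592, -0.095], [0.598, -0.08], [0.625, -0.092], [0.619, -0.106]]
blue [287.3 260.4] 37 [ 0.6006 -0.1129  0.063 ] [[0.596, -0.122], [0.589, -0.109], [0.604, -0.104], [0.611, -0.117]]
cork [548.8  58.9] 1902 [0.1581 0.9976 0.004 ] [[-0.138, 1.143], [-0.098, 1.246], [0.398, 0.846], [0.365, 0.762]]
cork [441.4 193.1] 3559 [0.522  0.3605 0.004 ] [[0.38, 0.262], [0.299, 0.488], [0.631, 0.47], [0.685, 0.271]]
cork [185.2 283.7] 3538 [ 0.5382 -0.3444  0.004 ] [[0.386, -0.382], [0.413, -0.262], [0.655, -0.308], [0.629, -0.415]]
```

View pics/crop1.png

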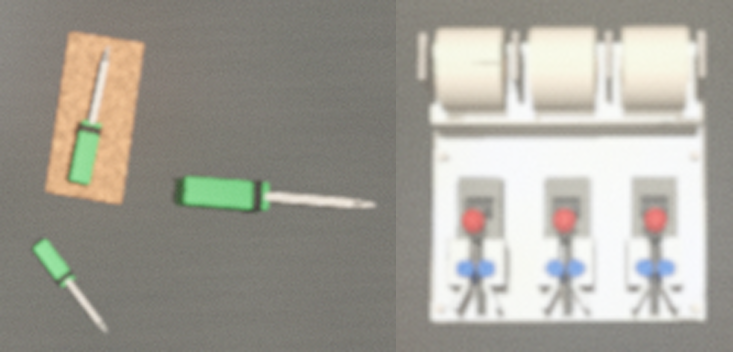

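The feeler candidates in the top view are: on the mat (366,195), the large one on the right (427,228), and the small one below (350,260). The crop shows the mat one at medium size and lying flat on the cork, which matches the description. I'll check its length by measurement.

```bash
python3 - <<'E'
from h import *
c=cam("top");s=cam("scene")
for nm,lo,hi,a,z in(("green",(45,90,60),(80,255,255),30,.04),("red",(0,110,120),(8,255,255),10,.087),("red2",(172,110,120),(180,255,255),10,.087),("blue",(100,80,80),(125,255,255),8,.063)):
    for ce,ar,pts in blobs(mask(c,lo,hi),a):
        w=np.array([ray(c,p,z)[:2] for p in cv2.boxPoints(cv2.minAreaRect(pts.astype(np.float32)))])
        print(nm,ce.round(1),ar,ray(c,ce,z).round(4),w.round(3).tolist())
# blade on mat: bright low-sat pixels inside mat
hsv=cv2.cvtColor(c["frame"],cv2.COLOR_BGR2HSV)
sub=np.zeros_like(hsv[...,0]); sub[157:232,348:390]=1
mt=cv2.inRange(hsv,np.array((0,0,90)),np.array((180,70,255)))*sub
for ce,ar,p in blobs(mt,6): print("blade",ce.round(1),ar,p.min(0),p.max(0), "top",p[p[:,1].argmin()],ray(c,p[p[:,1].argmin()],.024).round(4), "bot",ray(c,p[p[:,1].argmax()],.04).round(4))
hs=cv2.cvtColor(s["frame"],cv2.COLOR_BGR2HSV)
sub=np.zeros_like(hs[...,0]); sub[262:312,175:200]=1
ms=cv2.inRange(hs,np.array((0,0,110)),np.array((180,90,255)))*sub
for ce,ar,p in blobs(ms,6): print("sblade",ce.round(1),ar,p.min(0),p.max(0),ray(s,p[p[:,1].argmax()],.024).round(4))
E
```

```text
green [423.2 227.6] 414 [ 0.4009 -0.4979  0.04  ] [[0.389, -0.44], [0.428, -0.447], [0.415, -0.551], [0.376, -0.544]]
red [230.7 149.9] 30 [0.648  0.0873 0.087 ] [[0.657, 0.096], [0.657, 0.08], [0.638, 0.08], [0.638, 0.096]]
red [261.9 149.5] 24 [ 0.6468 -0.008   0.087 ] [[0.655, -0.002], [0.654, -0.014], [0.639, -0.014], [0.639, -0.002]]
red [293.2 149.3] 27 [ 0.645  -0.1035  0.087 ] [[0.637, -0.097], [0.652, -0.097], [0.652, -0.112], [0.636, -0.112]]
blue [51.1 83. ] 2781 [0.8894 0.6667 0.063 ] [[0.956, 0.786], [0.972, 0.571], [0.823, 0.551], [0.807, 0.763]]
blue [229.  166.5] 18 [0.6019 0.0963 0.063 ] [[0.607, 0.102], [0.606, 0.09], [0.597, 0.09], [0.597, 0.103]]
blue [234.9 166.4] 19 [0.6018 0.0778 0.063 ] [[0.609, 0.084], [0.609, 0.071], [0.597, 0.071], [0.597, 0.084]]
blue [259.3 166.5] 15 [0.5997 0.0022 0.063 ] [[0.601, 0.009], [0.607, 0.003], [0.598, -0.006], [0.592, 0.0]]
blue [265.5 166. ] 14 [ 0.6007 -0.0169  0.063 ] [[0.603, -0.01], [0.608, -0.02], [0.599, -0.024], [0.594, -0.014]]
blue [289.6 166. ] 16 [ 0.5988 -0.0916  0.063 ] [[0.605, -0.087], [0.605, -0.096], [0.592, -0.096], [0.593, -0.086]]
blue [296.  165.9] 17 [ 0.5986 -0.1113  0.063 ] [[0.605, -0.105], [0.605, -0.118], [0.592, -0.117], [0.592, -0.105]]
blade [350.1 173.3] 196 [348 157] [355 204] top [348 157] [ 0.6327 -0.279   0.024 ] bot [ 0.4792 -0.2703  0.04  ]
blade [384.9 157.3] 15 [379 157] [389 158] top [379 157] [ 0.6302 -0.3776  0.024 ] bot [ 0.6225 -0.3956  0.04  ]
blade [369.1 181.8] 181 [361 161] [374 200] top [373 161] [ 0.6177 -0.3579  0.024 ] bot [ 0.4904 -0.3328  0.04  ]
blade [386.5 210. ] 293 [381 171] [389 231] top [389 171] [ 0.584  -0.4069  0.024 ] bot [ 0.3932 -0.368   0.04  ]
blade [355.2 230.2] 46 [348 228] [367 231] top [348 228] [ 0.4058 -0.2696  0.024 ] bot [ 0.3954 -0.2668  0.04  ]
sblade [187.1 282.8] 155 [185 262] [189 306] [ 0.6076 -0.3543  0.024 ]
```

```bash
python3 - <<'E'
from h import *
c=cam("top");s=cam("scene")
def pca(w):
    m=w.mean(0);u=np.linalg.svd(w-m)[2][0];u*=np.sign(u[0]);return m,u
for n,c_,box,br in(("top",c,(157,232,356,380),((0,0,90),(180,70,255))),("scene",s,(228,312,175,200),((0,0,110),(180,90,255)))):
    y0,y1,x0,x1=box
    sub=np.zeros(c_["frame"].shape[:2],np.uint8);sub[y0:y1,x0:x1]=1
    g=mask(c_,(40,70,40),(85,255,255))*sub
    ys=np.argwhere(g>0)[:,::-1]; w=np.array([ray(c_,p,.04)[:2] for p in ys]); m,u=pca(w)
    pr=(w-m)@u; v=np.array([-u[1],u[0]]);la=(w-m)@v
    print(n,"handle",m.round(4),u.round(3),"yaw",np.arctan2(u[1],u[0]).round(3),np.percentile(pr,[0,2,98,100]).round(4),np.percentile(la,[1,99]).round(4),len(ys))
    b=mask(c_,*br)*sub
    B=max(blobs(b,20),key=lambda t:t[1])[2] if n=="scene" else [t for t in blobs(b,20) if abs(t[0][0]-369)<4][0][2]
    w2=np.array([ray(c_,p,.035)[:2] for p in B]);m2,u2=pca(w2);p2=(w2-m2)@u2
    print("  blade",m2.round(4),"yaw",np.arctan2(u2[1],u2[0]).round(3),"ends",(m2+u2*p2.min()).round(4),(m2+u2*p2.max()).round(4))
    d=m2-m;print("  handle->blade yaw",np.arctan2(d[1],d[0]).round(3), "back",(m+u*pr.min()).round(4))
E
```

```text
top handle [ 0.4595 -0.3153] [ 0.967 -0.255] yaw -0.258 [-0.0407 -0.0387  0.0453  0.0499] [-0.0148  0.0149] 255
  blade [ 0.5496 -0.3403] yaw -0.257 ends [ 0.4932 -0.3255] [ 0.6152 -0.3575]
  handle->blade yaw -0.27 back [ 0.4201 -0.3049]
scene handle [ 0.4709 -0.3166] [ 0.977 -0.215] yaw -0.217 [-0.0504 -0.0484  0.0553  0.0591] [-0.015   0.0148] 430
  blade [ 0.5561 -0.3406] yaw -0.24 ends [ 0.502  -0.3273] [ 0.6136 -0.3546]
  handle->blade yaw -0.274 back [ 0.4217 -0.3057]
```

Request:
{"name": "send_rows", "arguments": {"commands": [[[-0.97, -0.23, -0.8], [0, 0, -0.262]], [[-0.97, -0.23, -0.8], [0, 0, -0.262]], [[-0.97, -0.23, -0.8], [0, 0, -0.262]], [[-0.97, -0.23, -0.8], [0, 0, -0.262]]]}}

```text
t: 0.8
position: [0.3353, 0.5105, 0.3151]
orientation: [0.007, 3.137, 0.006]
contact_force: [1.2, -0.3, -0.3]
opening: 0.0854
grasp_force: 0.0
```

Request:
{"name": "send_rows", "arguments": {"commands": [[[-0.4, -0.3, 0], [0, 0, 0]], [[-0.7, -0.7, 0], [0, 0, 0]], [[-0.9, -1, 0], [0, 0, 0]]]}}

```text
t: 1.1
position: [0.4218, 0.4101, 0.3103]
orientation: [-0.007, -3.141, 0.002]
contact_force: [0.9, -0.0, -0.3]
opening: 0.0854
grasp_force: 0.0
```

Request:
{"name": "send_rows", "arguments": {"commands": [[[0, -0.5, 0], [0, 0, 0]], [[0, -1, 0], [0, 0, 0]]]}}

```text
t: 1.3
position: [0.4197, 0.3113, 0.3099]
orientation: [-0.003, -3.14, 0.002]
contact_force: [1.5, -0.5, -0.3]
opening: 0.0855
grasp_force: 0.0
```

Request:
{"name": "send_rows", "arguments": {"commands": [[[0, -0.5, 0], [0, 0, 0]], [[0, -1, 0], [0, 0, 0]], [[0, -1, 0], [0, 0, 0]]]}}

```text
t: 1.6
position: [0.4209, 0.2058, 0.3117]
orientation: [0.019, 3.141, -0.001]
contact_force: [-0.0, 0.3, 1.1]
opening: 0.0858
grasp_force: 0.0
```

Request:
{"name": "send_rows", "arguments": {"commands": [[[-0.2, -0.5, 0], [0, 0, 0]], [[-0.4, -1, 0], [0, 0, 0]]]}}

```text
t: 1.8
position: [0.4565, 0.12, 0.3109]
orientation: [0.003, -3.141, -0.001]
contact_force: [1.5, 0.0, 0.6]
opening: 0.0856
grasp_force: 0.0
```

Request:
{"name": "send_rows", "arguments": {"commands": [[[0, -0.5, 0], [0, 0, 0]], [[0, -1, 0], [0, 0, 0]]]}}

```text
t: 2.0
position: [0.4566, 0.0185, 0.3106]
orientation: [-0.002, -3.141, 0.0]
contact_force: [1.1, -0.1, 0.8]
opening: 0.0855
grasp_force: 0.0
```

Request:
{"name": "send_rows", "arguments": {"commands": [[[0, -0.5, 0], [0, 0, 0]], [[0, -1, 0], [0, 0, 0]]]}}

```text
t: 2.2
position: [0.4563, -0.0815, 0.3109]
orientation: [-0.002, -3.141, -0.001]
contact_force: [1.3, 0.1, -0.2]
opening: 0.0856
grasp_force: 0.0
```

Request:
{"name": "send_rows", "arguments": {"commands": [[[0, -0.5, 0.3], [0, 0, 0]], [[0, -1, 0.5], [0, 0, 0]]]}}

```text
t: 2.4
position: [0.4566, -0.17, 0.265]
orientation: [0.002, 3.141, 0.001]
contact_force: [0.9, 1.0, 0.4]
opening: 0.0856
grasp_force: 0.0
```

Request:
{"name": "send_rows", "arguments": {"commands": [[[0, -0.5, 0.5], [0, 0, 0.05]], [[0, -1, 1], [0, 0, 0.162]], [[0, -1, 1], [0, 0, 0.162]], [[0, -1, 1], [0, 0, 0.162]], [[0, -1, 1], [0, 0, 0.162]]]}}

```text
t: 2.9
position: [0.4561, -0.2689, 0.1649]
orientation: [-0.402, -3.113, -0.0]
contact_force: [0.5, 0.9, -0.1]
opening: 0.0855
grasp_force: 0.0
```

```bash
cat >> h.py <<'E'
def delta(pos,yaw,verbose=True):
    "shift (100mm) and turn (90deg) in tool axes to a down pose whose tool x points at world yaw"
    o=manip.get_obs(); Rn=R.from_rotvec(o["orientation"])
    x=np.array([np.cos(yaw),np.sin(yaw),0]);z=np.array([0,0,-1.]);Rt=R.from_matrix(np.c_[x,np.cross(z,x),z])
    sh=Rn.inv().apply(np.asarray(pos)-o["position"])/.1; tu=(Rn.inv()*Rt).as_rotvec()/(np.pi/2)
    print("t",round(o["t"],2),"pos",o["position"].round(4),"shift",sh.round(3),"turn",tu.round(3),"q",o["joint_positions"].round(2))
E
python3 -c "
from h import *
delta([.483,-.3214,.15],np.pi-.255)"
```

```text
t 2.9 pos [ 0.4561 -0.2689  0.1649] shift [-0.394 -0.439  0.148] turn [-0.    -0.002 -0.001] q [-0.11  0.26  0.69  1.75 -0.18  1.2   1.94]
```

Request:
{"name": "send_rows", "arguments": {"commands": [[[-0.39, -0.44, 0.2], [0, 0, 0]], [[-0.39, -0.44, 0.6], [0, 0, 0]], [[-0.39, -0.44, 0.85], [0, 0, 0]], [[-0.39, -0.44, 0.85], [0, 0, 0]], [[-0.39, -0.44, 0.85], [0, 0, 0]]]}}

```text
t: 3.4
position: [0.4844, -0.3205, 0.0823]
orientation: [0.397, 3.115, 0.001]
contact_force: [-0.2, -0.8, 0.2]
opening: 0.0856
grasp_force: 0.0
```

```bash
python3 -c "
from h import *
delta([.483,-.3214,.010],np.pi-.255)
c=cam('top');s=cam('scene')
cv2.imwrite('pics/g1.png',np.hstack([cv2.resize(c['frame'][140:250,310:420],(396,396)),cv2.resize(s['frame'][190:330,120:260],(396,396))]))"
```

```text
t 3.4 pos [ 0.4844 -0.3205  0.0823] shift [ 0.012 -0.012  0.723] turn [0.    0.001 0.001] q [ 0.02  0.47  0.66  1.71 -0.32  1.07  2.11]
```

View pics/g1.png

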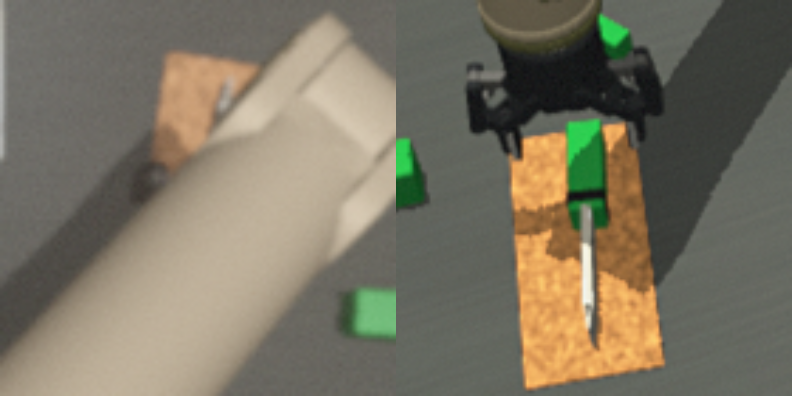

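The open fingers straddle the green handle: scene crop handle about (586,160), fingers at (510,130) and (640,115). Descending to grip.

Request:
{"name": "send_rows", "arguments": {"commands": [[[0.01, -0.01, 0.3], [0, 0, 0]], [[0.01, -0.01, 0.55], [0, 0, 0]], [[0.01, -0.01, 0.72], [0, 0, 0]], [[0.01, -0.01, 0.72], [0, 0, 0]], [[0.01, -0.01, 0.72], [0, 0, 0]]]}}

```text
t: 4.0
position: [0.483, -0.3228, 0.0108]
orientation: [0.399, 3.114, -0.001]
contact_force: [0.4, 0.4, -1.1]
opening: 0.0857
grasp_force: 0.0
```

Request:
{"name": "send_rows", "arguments": {"commands": [[[0, 0, 0], [0, 0, 0]], [[0, 0, 0], [0, 0, 0]], [[0, 0, 0], [0, 0, 0]], [[0, 0, 0], [0, 0, 0]], [[0, 0, 0], [0, 0, 0]], [[0, 0, 0], [0, 0, 0]], [[0, 0, 0], [0, 0, 0]], [[0, 0, 0], [0, 0, 0]]], "grip": 0.2, "squeeze": 90}}

```text
t: 4.8
position: [0.4824, -0.3229, 0.0098]
orientation: [0.401, 3.115, -0.001]
contact_force: [-0.1, 0.2, 6.3]
opening: 0.029
grasp_force: 89.8
```

Request:
{"name": "send_rows", "arguments": {"commands": [[[0, 0, -0.3], [0, 0, 0]], [[0, 0, -0.6], [0, 0, 0]], [[0, 0, -1], [0, 0, 0]]]}}

```text
t: 5.1
position: [0.4806, -0.3216, 0.1084]
orientation: [-0.4, -3.112, -0.002]
contact_force: [0.9, -0.2, -0.6]
opening: 0.0285
grasp_force: 89.0
```

Request:
{"name": "send_rows", "arguments": {"commands": [[[0, 0.3, -0.4], [0, 0, -0.05]], [[0, 0.7, -0.4], [0, 0, -0.1]], [[0, 1, -0.4], [0, 0, -0.15]], [[0, 1, -0.4], [0, 0, -0.15]]]}}

```text
t: 5.5
position: [0.5091, -0.2198, 0.1487]
orientation: [0.015, 3.141, 0.005]
contact_force: [1.2, 0.9, -2.7]
opening: 0.0286
grasp_force: 89.3
```

```bash
python3 -c "
from h import *
delta([.4424,-.0995,.15],np.pi-.017)"
```

```text
t 5.5 pos [ 0.5091 -0.2198  0.1487] shift [ 0.678  1.197 -0.01 ] turn [0.002 0.    0.005] q [-0.15  0.33  0.63  1.71 -0.21  1.18  2.09]
```

Request:
{"name": "send_rows", "arguments": {"commands": [[[0.2, 0.3, 0], [0, 0, 0]], [[0.45, 0.7, 0], [0, 0, 0]], [[0.68, 1, 0], [0, 0, 0]], [[0.68, 1, 0], [0, 0, 0]], [[0.68, 1, 0], [0, 0, 0]]]}}

```text
t: 6.0
position: [0.4408, -0.1241, 0.149]
orientation: [0.03, 3.141, 0.001]
contact_force: [-0.8, -0.4, -1.0]
opening: 0.029
grasp_force: 89.6
```

Request:
{"name": "send_rows", "arguments": {"commands": [[[0, 0.2, 0.2], [0, 0, 0.005]], [[0, 0.2, 0.4], [0, 0, 0.005]], [[0, 0.2, 0.4], [0, 0, 0.005]], [[0, 0.2, 0.4], [0, 0, 0.005]]]}}

```text
t: 6.4
position: [0.4417, -0.106, 0.1092]
orientation: [-0.047, -3.14, 0.002]
contact_force: [1.0, 0.1, -2.0]
opening: 0.0289
grasp_force: 89.6
```

```bash
python3 - <<'E'
from h import *
delta([.4424,-.0995,.032],np.pi-.017)
c=cam('top');s=cam('scene')
o=manip.get_obs();p=o["position"];Rn=R.from_rotvec(o["orientation"]);f=-Rn.apply([1,0,0])
tip=p+f*.135+np.array([0,0,.014])
print("tip",tip.round(4),proj(c,tip),proj(s,tip))
# lane mouth/post expected px
for y in(-.095,0,.095):
    for d,z in((0,.06),(.042,.063),(.086,.087)):
        q=np.array([.559,-.0065,z])+d*np.array([1,-.017,0])+y*np.array([.017,1,0]);print(d,y,proj(c,q).round(1),proj(s,q).round(1))
cv2.imwrite('pics/l3.png',np.hstack([cv2.resize(c['frame'][130:230,210:310],(396,396),interpolation=2),cv2.resize(s['frame'][200:300,250:350],(396,396),interpolation=2)]))
E
```

```text
t 6.4 pos [ 0.4417 -0.106   0.1092] shift [-0.006  0.066  0.772] turn [-0.001 -0.001 -0.008] q [-0.37  0.13  0.58  2.   -0.08  1.03  1.79]
tip [ 0.5773 -0.1097  0.1241] [296.09158352 168.31159255] [284.97930509 236.9527969 ]
0 -0.095 [293.1 179.3] [284.9 244.9]
0.042 -0.095 [293.1 165.7] [291.4 258.5]
0.086 -0.095 [293.1 149.8] [298.8 268.5]
0 0 [262.4 179.5] [322.2 233.2]
0.042 0 [262.4 166. ] [329.4 246.3]
0.086 0 [261.9 150.1] [338.  255.7]
0 0.095 [231.7 179.7] [358.4 221.9]
0.042 0.095 [231.7 166.2] [366.2 234.6]
0.086 0.095 [230.8 150.3] [376.  243.4]
```

View pics/l3.png

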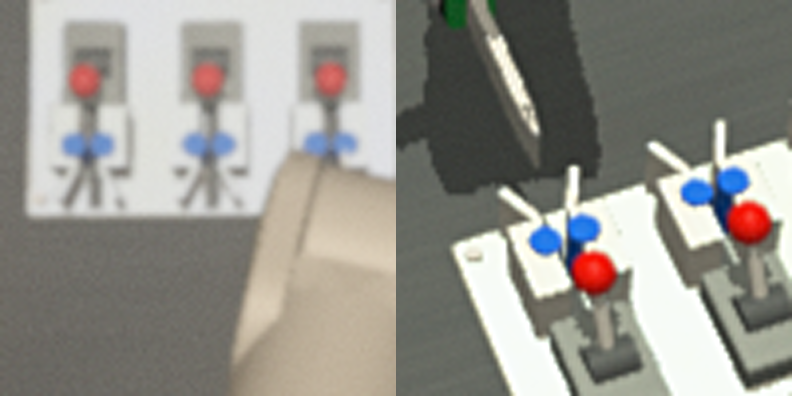

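The tip shows at scene pixel (286,237), where I predicted (285,237). The lane 3 funnel mouth (285,245) and post midpoint (292,259) also agree within about 1 px. Lowering the blade into the funnel.

Request:
{"name": "send_rows", "arguments": {"commands": [[[-0.01, 0.07, 0.1], [0, 0, -0.008]], [[-0.01, 0.07, 0.3], [0, 0, -0.008]], [[-0.01, 0.07, 0.5], [0, 0, -0.008]], [[-0.01, 0.07, 0.65], [0, 0, -0.008]], [[-0.01, 0.07, 0.77], [0, 0, -0.008]], [[-0.01, 0.07, 0.77], [0, 0, -0.008]], [[-0.01, 0.07, 0.77], [0, 0, -0.008]]]}}

```text
t: 7.2
position: [0.443, -0.0975, 0.0322]
orientation: [-0.024, -3.141, 0.0]
contact_force: [-0.2, -0.2, -1.6]
opening: 0.0286
grasp_force: 89.6
```

```bash
python3 -c "
from h import *
delta([.4424,-.0995,.032],np.pi-.017)
print(manip.get_obs()['contact_force'])"
```

```text
t 7.2 pos [ 0.443  -0.0975  0.0322] shift [ 0.006 -0.02   0.002] turn [-0.    -0.     0.001] q [-0.35  0.26  0.55  2.08 -0.18  0.85  1.87]
[-0.1622903  -0.17036631 -1.60637377]
```

Request:
{"name": "send_rows", "arguments": {"commands": [[[-0.05, -0.01, 0], [0, 0, 0]], [[-0.1, -0.02, 0], [0, 0, 0]], [[-0.14, -0.02, 0], [0, 0, 0]], [[-0.18, -0.02, 0], [0, 0, 0]], [[-0.22, -0.02, 0], [0, 0, 0]], [[-0.26, -0.02, 0], [0, 0, 0]]]}}

```text
t: 7.8
position: [0.469, -0.0997, 0.0319]
orientation: [-0.024, -3.141, -0.0]
contact_force: [-0.3, 0.9, -1.4]
opening: 0.0288
grasp_force: 89.5
```

Request:
{"name": "send_rows", "arguments": {"commands": [[[-0.05, 0, 0], [0, 0, 0]], [[-0.1, 0, 0], [0, 0, 0]], [[-0.15, 0, 0], [0, 0, 0]], [[-0.2, 0, 0], [0, 0, 0]]]}}

```text
t: 8.2
position: [0.4891, -0.1003, 0.0319]
orientation: [-0.024, -3.141, 0.0]
contact_force: [0.2, 0.2, -1.4]
opening: 0.0288
grasp_force: 89.5
```

Request:
{"name": "send_rows", "arguments": {"commands": [[[-0.05, 0, 0], [0, 0, 0]], [[-0.1, 0, 0], [0, 0, 0]]]}}

```text
t: 8.4
position: [0.4992, -0.1004, 0.032]
orientation: [-0.024, -3.141, 0.0]
contact_force: [-0.8, 0.1, -2.0]
opening: 0.0287
grasp_force: 89.5
```

Request:
{"name": "send_rows", "arguments": {"commands": [[[0.05, 0, 0], [0, 0, 0]], [[0.1, 0, 0], [0, 0, 0]], [[0.15, 0, 0], [0, 0, 0]]]}}

```text
t: 8.7
position: [0.4831, -0.1002, 0.032]
orientation: [-0.024, -3.141, -0.0]
contact_force: [-0.1, -0.6, -2.4]
opening: 0.0289
grasp_force: 89.5
```

```bash
python3 - <<'E'
from h import *
s=cam('scene')
for ce,ar,p in blobs(mask(s,(105,150,80),(125,255,255)),8): print(ce.round(1),ar,ray(s,ce,.063).round(4))
cv2.imwrite('pics/l3b.png',cv2.resize(s['frame'][210:290,250:350],(750,600),interpolation=2))
E
```

```text
[367.1 236. ] 101 [0.6072 0.0878 0.063 ]
[330.4 247.8] 97 [ 0.6056 -0.0067  0.063 ]
[296.8 257.7] 40 [ 0.602  -0.0898  0.063 ]
[286.3 260.6] 39 [ 0.6003 -0.1153  0.063 ]
```

View pics/l3b.png

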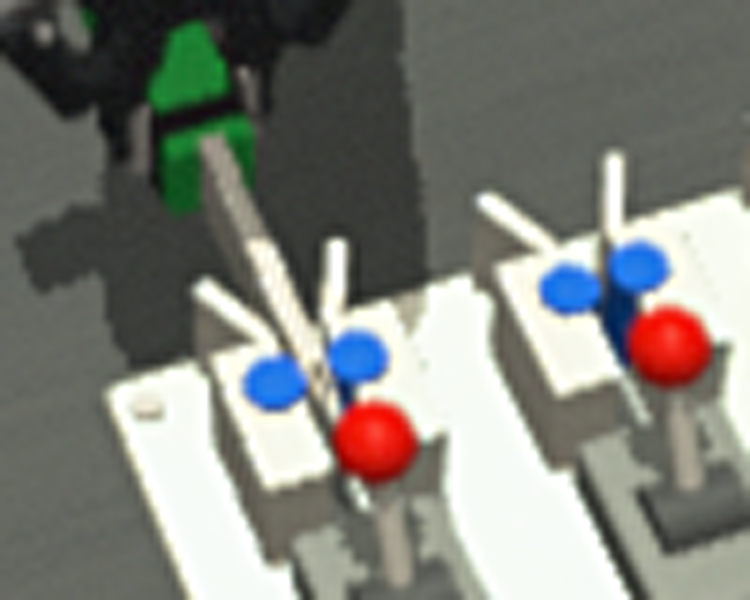

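The blade sits between the lane 3 posts at (275,382) and (357,357) and has spread them. The drag was under 1 N both ways, so lane 3 is free. Next is lane 2.

Request:
{"name": "send_rows", "arguments": {"commands": [[[0.14, 0, 0], [0, 0, 0]], [[0.28, 0, 0], [0, 0, 0]], [[0.4, 0, 0], [0, 0, 0]], [[0.4, 0, -0.2], [0, 0, 0]], [[0.4, 0, -0.4], [0, 0, 0]], [[0.4, 0, -0.6], [0, 0, 0]], [[0.4, 0.3, -0.6], [0, 0, 0]], [[0.4, 0.65, -0.6], [0, 0, 0]], [[0.4, 0.95, -0.6], [0, 0, 0]], [[0.4, 0.95, -0.6], [0, 0, 0]]]}}

```text
t: 9.75
position: [0.4448, -0.0001, 0.092]
orientation: [-0.014, -3.141, -0.003]
contact_force: [-0.4, 0.3, -1.6]
opening: 0.0288
grasp_force: 89.6
```

```bash
python3 -c "
from h import *
delta([.444,-.0043,.032],np.pi-.017)"
```

```text
t 9.75 pos [ 4.448e-01 -1.000e-04  9.200e-02] shift [ 0.007 -0.043  0.6  ] turn [ 0.001 -0.     0.005] q [-0.53  0.13  0.49  2.04 -0.07  0.99  1.56]
```

Request:
{"name": "send_rows", "arguments": {"commands": [[[0, 0, 0.1], [0, 0, 0]], [[0, 0, 0.2], [0, 0, 0]], [[0, 0, 0.2], [0, 0, 0]], [[0, 0, 0.2], [0, 0, 0]]]}}

```text
t: 10.15
position: [0.4447, -0.0055, 0.0714]
orientation: [-0.027, -3.14, 0.001]
contact_force: [0.1, 0.2, -1.6]
opening: 0.0288
grasp_force: 89.6
```

```bash
python3 -c "
from h import *
delta([.444,-.0043,.032],np.pi-.017)"
```

```text
t 10.15 pos [ 0.4447 -0.0055  0.0714] shift [0.006 0.012 0.394] turn [-0.    -0.001 -0.   ] q [-0.52  0.16  0.5   2.06 -0.09  0.94  1.58]
```

Request:
{"name": "send_rows", "arguments": {"commands": [[[0, 0.01, 0.15], [0, 0, 0]], [[0, 0.01, 0.3], [0, 0, 0]], [[0, 0.01, 0.39], [0, 0, 0]], [[0, 0.01, 0.39], [0, 0, 0]], [[-0.05, 0.01, 0.39], [0, 0, 0]], [[-0.1, 0.01, 0.39], [0, 0, 0]], [[-0.15, 0.01, 0.39], [0, 0, 0]], [[-0.2, 0.01, 0.39], [0, 0, 0]], [[-0.25, 0.01, 0.39], [0, 0, 0]]]}}

```text
t: 11.05
position: [0.471, -0.0038, 0.0332]
orientation: [0.024, 3.141, 0.0]
contact_force: [-0.1, -0.5, -1.3]
opening: 0.0289
grasp_force: 89.5
```

Request:
{"name": "send_rows", "arguments": {"commands": [[[-0.05, 0, 0], [0, 0, 0]], [[-0.1, 0, 0], [0, 0, 0]], [[-0.15, 0, 0], [0, 0, 0]], [[-0.2, 0, 0], [0, 0, 0]]]}}

```text
t: 11.45
position: [0.4859, -0.0041, 0.0311]
orientation: [-0.024, -3.132, -0.0]
contact_force: [-13.1, 1.0, 0.0]
opening: 0.0288
grasp_force: 89.7
```

Request:
{"name": "send_rows", "arguments": {"commands": [[[-0.05, 0, 0], [0, 0, 0]], [[-0.1, 0, 0], [0, 0, 0]]]}}

```text
t: 11.65
position: [0.4965, -0.0043, 0.0312]
orientation: [-0.024, -3.133, 0.0]
contact_force: [-10.2, 1.0, -2.4]
opening: 0.0287
grasp_force: 89.5
```

Request:
{"name": "send_rows", "arguments": {"commands": [[[0.05, 0, 0], [0, 0, 0]], [[0.1, 0, 0], [0, 0, 0]], [[0.15, 0, 0], [0, 0, 0]]]}}

```text
t: 11.95
position: [0.4883, -0.0041, 0.0341]
orientation: [0.024, 3.135, -0.0]
contact_force: [10.1, 0.5, -3.6]
opening: 0.029
grasp_force: 89.9
```

```bash
python3 - <<'E'
from h import *
s=cam('scene')
for ce,ar,p in blobs(mask(s,(105,150,80),(125,255,255)),8): print(ce.round(1),ar,ray(s,ce,.063).round(4))
delta([.444,-.0043,.032],np.pi-.017)
E
```

```text
[367.1 236. ] 102 [0.6072 0.0879 0.063 ]
[335.2 245.2] 32 [0.6031 0.0068 0.063 ]
[324.9 248.3] 38 [ 0.6021 -0.0193  0.063 ]
[296.1 258.6] 49 [ 0.6037 -0.0923  0.063 ]
[287.3 260.4] 37 [ 0.6006 -0.1129  0.063 ]
t 12.0 pos [ 0.4875 -0.0041  0.034 ] shift [ 0.435 -0.008  0.018] turn [-0.     0.004  0.001] q [-0.47  0.31  0.48  1.99 -0.18  0.87  1.66]
```

Lane 2 drags about 10 N going in and coming out, with its posts spread, so it is the binding lane. Withdrawing and returning the blade to the mat.

Request:
{"name": "send_rows", "arguments": {"commands": [[[0.1, 0, 0], [0, 0, 0]], [[0.25, 0, 0], [0, 0, 0]], [[0.4, 0, 0], [0, 0, 0]], [[0.4, 0, 0], [0, 0, 0]], [[0.4, 0, -0.3], [0, 0, 0]], [[0.4, 0, -0.6], [0, 0, 0]], [[0.4, 0, -0.9], [0, 0, 0]], [[0.4, -0.4, -1], [0, 0, 0]], [[0.4, -0.8, -1], [0, 0, 0]], [[0.4, -1, -1], [0, 0, 0]]]}}

```text
t: 13.0
position: [0.4446, -0.1071, 0.1343]
orientation: [0.029, 3.138, -0.001]
contact_force: [1.1, -0.3, -2.1]
opening: 0.0286
grasp_force: 90.4
```

Request:
{"name": "send_rows", "arguments": {"commands": [[[-0.05, -0.4, 0], [0, 0, 0.03]], [[-0.15, -0.7, 0], [0, 0, 0.08]], [[-0.25, -1, 0], [0, 0, 0.15]], [[-0.25, -1, 0], [0, 0, 0.15]]]}}

```text
t: 13.4
position: [0.4681, -0.2089, 0.1337]
orientation: [0.407, 3.113, -0.006]
contact_force: [-0.2, -0.7, -2.5]
opening: 0.0294
grasp_force: 90.2
```

```bash
python3 -c "
from h import *
delta([.4824,-.3229,.08],np.pi-.255)"
```

```text
t 13.4 pos [ 0.4681 -0.2089  0.1337] shift [-0.43  -1.064  0.542] turn [-0.002  0.002 -0.003] q [-0.25  0.25  0.71  1.84 -0.18  1.11  1.83]
```

Request:
{"name": "send_rows", "arguments": {"commands": [[[-0.15, -0.35, 0], [0, 0, 0]], [[-0.3, -0.7, 0.1], [0, 0, 0]], [[-0.43, -1, 0.3], [0, 0, 0]], [[-0.43, -1, 0.54], [0, 0, 0]], [[-0.43, -1, 0.54], [0, 0, 0]], [[-0.43, -1, 0.54], [0, 0, 0]]]}}

```text
t: 14.0
position: [0.4843, -0.3105, 0.079]
orientation: [-0.391, -3.116, -0.001]
contact_force: [-0.6, 0.4, -1.2]
opening: 0.0284
grasp_force: 90.3
```

```bash
python3 - <<'E'
from h import *
delta([.4824,-.3229,.012],np.pi-.255)
s=cam('scene')
cv2.imwrite('pics/p1.png',cv2.resize(s['frame'][200:330,120:250],(600,600),interpolation=2))
E
```

```text
t 14.0 pos [ 0.4843 -0.3105  0.079 ] shift [-0.013 -0.125  0.67 ] turn [ 0.    -0.001  0.003] q [-0.02  0.47  0.69  1.73 -0.34  1.07  2.11]
```

View pics/p1.png

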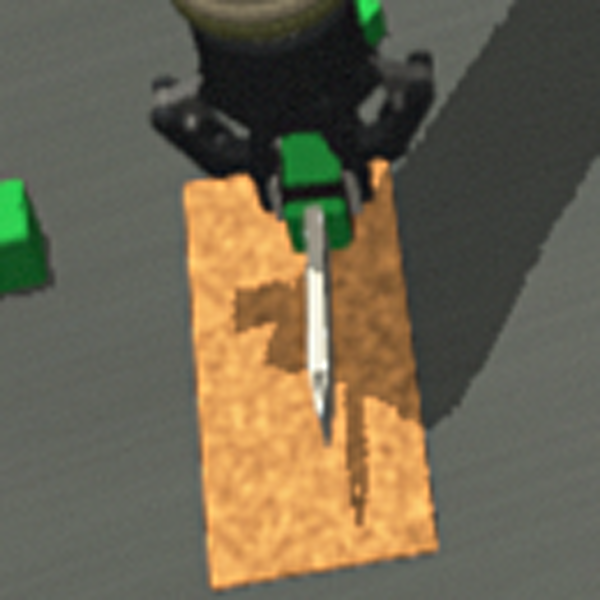

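The feeler is held above the mat with its blade along it, tip at crop pixel (325,435). Lowering onto the mat.

Request:
{"name": "send_rows", "arguments": {"commands": [[[-0.04, -0.12, 0.2], [0, 0, 0]], [[-0.04, -0.12, 0.4], [0, 0, 0]], [[-0.04, -0.12, 0.55], [0, 0, 0]], [[-0.04, -0.12, 0.62], [0, 0, 0]], [[-0.04, -0.12, 0.65], [0, 0, 0]], [[-0.04, -0.12, 0.67], [0, 0, 0]], [[-0.04, -0.12, 0.68], [0, 0, 0]], [[-0.04, -0.12, 0.68], [0, 0, 0]]]}}

```text
t: 14.85
position: [0.4852, -0.3242, 0.0115]
orientation: [0.393, 3.116, -0.0]
contact_force: [-1.4, -0.6, -1.6]
opening: 0.0285
grasp_force: 90.3
```

Request:
{"name": "send_rows", "arguments": {"commands": [[[0, 0, 0.01], [0, 0, 0]], [[0, 0, 0.018], [0, 0, 0]], [[0, 0, 0.018], [0, 0, 0]]]}}

```text
t: 15.15
position: [0.4851, -0.3242, 0.0098]
orientation: [0.393, 3.116, 0.0]
contact_force: [-2.2, 0.2, 3.4]
opening: 0.0286
grasp_force: 91.1
```

Request:
{"name": "send_rows", "arguments": {"commands": [[[0, 0, 0], [0, 0, 0]], [[0, 0, 0], [0, 0, 0]], [[0, 0, 0], [0, 0, 0]], [[0, 0, 0], [0, 0, 0]], [[0, 0, 0], [0, 0, 0]], [[0, 0, 0], [0, 0, 0]]], "grip": 1}}

```text
t: 15.75
position: [0.4848, -0.324, 0.0092]
orientation: [-0.393, -3.117, 0.0]
contact_force: [-0.5, -0.1, 0.4]
opening: 0.0855
grasp_force: 0.0
```

Request:
{"name": "send_rows", "arguments": {"commands": [[[0, 0, -0.2], [0, 0, 0]], [[0, 0, -0.6], [0, 0, 0]], [[0, 0, -1], [0, 0, 0]]]}}

```text
t: 16.05
position: [0.4842, -0.3237, 0.1097]
orientation: [-0.393, -3.115, -0.0]
contact_force: [0.5, -0.6, 0.3]
opening: 0.0853
grasp_force: 0.0
```

Request:
{"name": "send_rows", "arguments": {"commands": [[[0, 0.4, -0.4], [0, 0, -0.05]], [[0, 0.7, -0.8], [0, 0, -0.1]], [[0, 1, -1], [0, 0, -0.152]], [[0, 1, -1], [0, 0, -0.152]]], "grip": 0}}

```text
t: 16.45
position: [0.5137, -0.2225, 0.213]
orientation: [0.003, 3.135, 0.002]
contact_force: [-0.4, 0.5, -0.1]
opening: 0.0284
grasp_force: 0.0
```

Request:
{"name": "send_rows", "arguments": {"commands": [[[0.1, 0.4, 0], [0, 0, 0]], [[0.2, 0.8, 0], [0, 0, 0]], [[0.3, 1, 0], [0, 0, 0]]]}}

```text
t: 16.75
position: [0.4804, -0.1236, 0.2085]
orientation: [-0.015, -3.141, -0.002]
contact_force: [0.5, 0.1, 0.5]
opening: -0.0
grasp_force: 0.0
```

```bash
python3 - <<'E'
from h import *
# lane 2: TCP 40 mm inside mouth, above
delta([.559+.040,-.0072,.15],np.pi-.017)
s=cam('scene');c=cam('top')
cv2.imwrite('pics/p2.png',np.hstack([cv2.resize(s['frame'][190:330,120:260],(400,400),interpolation=2),cv2.resize(c['frame'][140:240,325:425],(400,400),interpolation=2)]))
for c_,z in((s,.087),):
  for ce,ar,p in blobs(mask(c_,(0,180,120),(4,255,255)),10): print(ce.round(1),ray(c_,ce,z).round(4))
E
```

```text
t 16.75 pos [ 0.4804 -0.1236  0.2085] shift [-1.175  1.175  0.584] turn [ 0.001 -0.001  0.005] q [-0.39  0.12  0.64  1.77 -0.08  1.27  1.83]
[376.7 243.4] [0.6474 0.0885 0.087 ]
[338.7 255.8] [ 0.6457 -0.0066  0.087 ]
[299.5 268.5] [ 0.644  -0.1015  0.087 ]
```

View pics/p2.png

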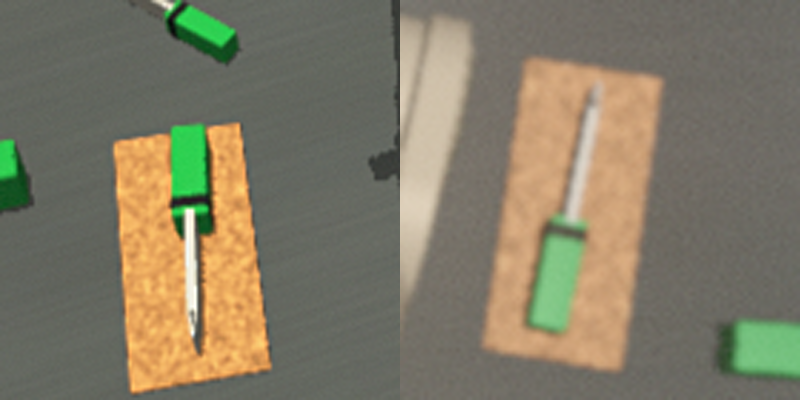

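The feeler lies flat within the mat in both crops (scene handle (190,165), top handle (557,275)), and all three levers are unmoved. Now lever 2, pushed with the shut fingers.

Request:
{"name": "send_rows", "arguments": {"commands": [[[0, 0.5, 0], [0, 0, 0.005]], [[-0.3, 1, 0], [0, 0, 0.005]], [[-0.8, 1, 0.2], [0, 0, 0.005]], [[-1, 1, 0.5], [0, 0, 0.005]], [[-1, 1, 0.5], [0, 0, 0.005]]]}}

```text
t: 17.35
position: [0.582, -0.028, 0.1523]
orientation: [-0.03, -3.132, 0.005]
contact_force: [-0.8, -0.0, -0.0]
opening: 0.0002
grasp_force: 0.0
```

```bash
python3 -c "
from h import *
delta([.559+.040,-.0072,.078],np.pi-.017)"
```

```text
t 17.35 pos [ 0.582  -0.028   0.1523] shift [-0.173  0.214  0.741] turn [-0.002 -0.006 -0.001] q [-0.44  0.38  0.56  1.62 -0.21  1.21  1.71]
```

Request:
{"name": "send_rows", "arguments": {"commands": [[[-0.17, 0.2, 0], [0, 0, 0]], [[-0.17, 0.2, 0.2], [0, 0, 0]], [[-0.17, 0.2, 0.45], [0, 0, 0]], [[-0.17, 0.2, 0.65], [0, 0, 0]], [[-0.17, 0.2, 0.73], [0, 0, 0]], [[-0.17, 0.2, 0.73], [0, 0, 0]]]}}

```text
t: 17.95
position: [0.5988, -0.0095, 0.0857]
orientation: [-0.034, -3.14, 0.001]
contact_force: [0.1, 0.7, -0.5]
opening: 0.0004
grasp_force: 0.0
```

```bash
python3 -c "
from h import *
delta([.559+.120,-.0085,.078],np.pi-.017)"
```

```text
t 17.95 pos [ 0.5988 -0.0095  0.0857] shift [-0.802  0.027  0.076] turn [-0.    -0.001 -0.003] q [-0.43  0.48  0.52  1.65 -0.26  1.09  1.71]
```

Request:
{"name": "send_rows", "arguments": {"commands": [[[-0.05, 0.02, 0.04], [0, 0, 0]], [[-0.15, 0.02, 0.05], [0, 0, 0]], [[-0.25, 0.02, 0.05], [0, 0, 0]], [[-0.35, 0.02, 0.05], [0, 0, 0]], [[-0.45, 0.02, 0.05], [0, 0, 0]], [[-0.55, 0.02, 0.05], [0, 0, 0]], [[-0.65, 0.02, 0.05], [0, 0, 0]]]}}

```text
t: 18.65
position: [0.6658, -0.0076, 0.0817]
orientation: [0.031, 3.141, -0.0]
contact_force: [-1.4, -0.4, 0.9]
opening: 0.0002
grasp_force: 0.6
```

Request:
{"name": "send_rows", "arguments": {"commands": [[[-0.08, 0, 0], [0, 0, 0]], [[-0.14, 0, 0], [0, 0, 0]], [[-0.18, 0, 0], [0, 0, 0]]]}}

```text
t: 18.95
position: [0.6798, -0.0081, 0.0806]
orientation: [-0.032, -3.133, -0.001]
contact_force: [-27.6, 1.4, 16.5]
opening: 0.0002
grasp_force: 13.8
```

```bash
cat > balls.py <<'E'
from h import *
s=cam('scene')
for ce,ar,p in blobs(mask(s,(0,180,120),(4,255,255)),10): print(ce.round(1),ar,ray(s,ce,.087).round(4))
print("want",proj(s,[.559+.144,-.0065-.0024,.087]).round(1))
delta([.559+.120,-.0085,.078],np.pi-.017)
E
python3 balls.py
```

```text
[378.5 243.5] 46 [0.649  0.0923 0.087 ]
[299.5 268.5] 84 [ 0.644  -0.1015  0.087 ]
[349.6 276.4] 82 [ 0.7028 -0.0073  0.087 ]
want [349.  276.7]
t 19.0 pos [ 0.6794 -0.008   0.0805] shift [ 0.004 -0.005  0.025] turn [ 0.    -0.006 -0.002] q [-0.36  0.65  0.5   1.4  -0.32  1.18  1.73]
```

Request:
{"name": "send_rows", "arguments": {"commands": [[[0.2, 0, 0], [0, 0, 0]], [[0.4, 0, 0], [0, 0, 0]], [[0.4, 0, -0.4], [0, 0, 0]], [[0.4, 0, -0.8], [0, 0, 0]], [[0.6, 0, -1], [0, 0, 0]], [[1, 0, -1], [0, 0, 0]], [[1, 0, -1], [0, 0, 0]], [[1, 0, -1], [0, 0, 0]]]}}

```text
t: 19.8
position: [0.5825, -0.0058, 0.1818]
orientation: [0.031, 3.14, 0.002]
contact_force: [1.0, 0.2, 1.0]
opening: -0.0001
grasp_force: 0.0
```

Request:
{"name": "send_rows", "arguments": {"commands": [[[0.3, 0, -0.3], [0, 0, 0]], [[0.6, 0, -0.3], [0, 0, 0]], [[0.8, 0, -0.3], [0, 0, 0]], [[0.8, 0, -0.3], [0, 0, 0]], [[0.8, 0, -0.3], [0, 0, 0]]]}}

```text
t: 20.3
position: [0.5039, -0.0041, 0.2119]
orientation: [0.031, 3.14, 0.0]
contact_force: [0.3, 0.3, 0.4]
opening: -0.0001
grasp_force: 0.0
```

```bash
python3 balls.py; python3 -c "
from h import *
cv2.imwrite('pics/end.png',cam('scene')['frame'])"
```

```text
[376.7 243.5] 79 [0.6475 0.0884 0.087 ]
[299.5 268.5] 84 [ 0.644  -0.1015  0.087 ]
[349.4 276.5] 84 [ 0.7029 -0.0078  0.087 ]
want [349.  276.7]
t 20.35 pos [ 0.504  -0.0042  0.2116] shift [-1.749 -0.008  1.338] turn [-0.     0.001 -0.002] q [-0.57  0.14  0.57  1.75 -0.08  1.28  1.57]
```

View pics/end.png

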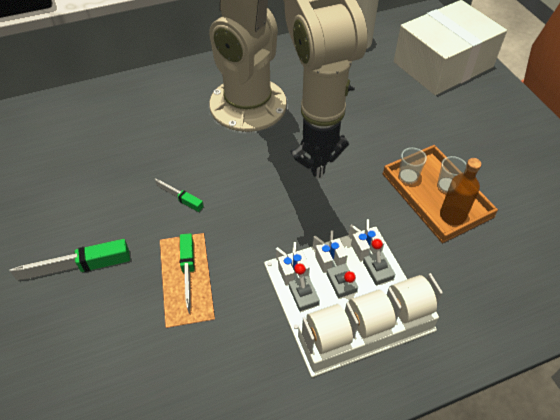

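The middle lever is thrown (349,276) and the other two are unmoved at (377,243) and (299,268). The feeler is on the mat and the bottle and glasses are undisturbed.

```bash
python3 -c "
from rig import manip
print(manip.job_done())"
```

```text
the job is handed in; nothing more can be done
None
```

Lane 2 (the middle one) binds, dragging about 10 N against under 1 N in lane 3; lane 1 was not probed. The feeler is back flat on its mat, lever 2 is fully thrown with levers 1 and 3 unmoved, and I handed the job in at about 20 s.

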